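# Pin the tile carriage to its register strip

## Robot

A 6-joint arm with a two-finger parallel gripper is mounted at the origin on the work surface. World frame = base frame: x ahead of the robot, y to its left, z up, the work surface at z = 0. Lengths are in m, angles in degrees, forces in N, time in s.
With the tool pointing down it reaches from about 0.3 to 0.875 m from the base axis. Payload 4.2 kg.
Tool frame: the origin (TCP) lies midway between the tips of the shut fingers; the grasp point (between the pads) lies 19 mm behind it (env.tcp_to_grasp is the distance from the TCP to the grasp point, in m); z points along the fingers, y is the line along which they close (so a half turn about z gives the same grasp; the last joint's range is limited). The gripper opens to 85 mm and grips with 20 to 120 N. Pads are 22 mm wide; open, the fingers measure 114 mm over their backs; the gripper's body (76 mm by 85 mm) begins 54 mm behind the grasp point. The pads swing forward as they close: fully open they stand 13 mm farther back than shut.
Start: joints at [66.75, 18.312, 89.639, -0, 72.044, -1.146], TCP at [0.216, 0.533, 0.231] pointing down, gripper open.
Joint ranges: [-177.97, 177.97], [-48.28, 115.42], [12.27, 149.76], [-77.06, 257.06], [2.81, 150.46], [-146.56, 146.56]. Speed limits (degrees/s): [147.25, 147.25, 180, 180, 180, 180].

## Interface

Orientations are given as a 3x3 rotation matrix whose columns are the frame's x, y, z axes.
In Python, from plant import env, cams gives the robot as it stands.
- The arm moves only by the shell command python3 -m inch 'ROWS' [FORCE]. ROWS is JSON, a list of rows, each an object with "travel": the shift along the tool's x, y, z in mm, a list of three; "dr": the turn, a rotation vector about the tool's x, y, z in rad, a list of three; "jaw": the opening, from 0 (shut) to 1 (fully open). A call has 1 to 12 rows; each row shifts and turns the commanded pose from where the row before left it, along the tool's axes as they then stand; what a row does not reach is not made up. A row lasts 1/8 s, in which the tool goes at most 62.5 mm and 10.7 degrees, less where a joint would pass 70% of its speed; a pose out of reach is approached as far as the arm can. A call is refused whole if a number of a shift passes 62.5 or a number of a turn 0.188, either way. A call with a gripper value outside its range is refused whole. The fingers move at their own pace and stop on an object; FORCE is the grip in N (left out, the last holds). Time passes only in rows, so rows that do not move let the fingers close. It gives the time, the measured TCP pose, the force, the opening and the grip force at its end, in the units of the state.
- env.read_state(): the state, without advancing time (a new reading comes with each control period).
- cams.capture(name): name is "side" or "top" or "wrist"; returns a dict with "pixels" (384x512x3 uint8, blue, green, red), "depth" (384x512 float32, m along the optical axis (not along the pixel's ray), 0 where there is no reading), "vertical_fov" (degrees; the focal length in pixels is half the picture's height over the tangent of half this angle, whatever the lens; pixels are square), "cx", "cy" (the principal point, pixels), "rvec" (rotation vector, rad) and "tvec" (3), from world to camera coordinates, as OpenCV has them. Camera axes: x right, y down, z forward; pixel columns grow to the right and rows downward; lengths in m; the calibration is good to about 2 mm. A picture is of the moment at which its call begins.
- env.sign_off(): hands the job in; it is judged then, once.
The state is a dict: "time_s": time; "q": joint angles; "qvel": joint speeds; "joint_torque": joint torques, N m; "tool_pos": TCP position; "tool_rot": TCP orientation; "wrist_force": force on the tool from outside, world axes, zero at the start; "moment": the same for the moment, N m; "gripper_width": finger opening in m; "grip_force": force on a finger pad.
Only numpy, scipy, OpenCV 4.12 (cv2) and the standard library are available. Lean on these libraries where they do the work, as an engineer would, in place of code of your own. Each camera call takes 0.05 s, during which the arm holds its last target. There are 200 camera calls.

## Task

Lock the glazing jig's sliding tile carriage for the next colour: take the slim register pin from the pin stand, put it through the carriage's hole and slide the carriage along with it, feeling gently for the hole of the strip hidden underneath, then push the pin fully home through both so that its flange sits flat on the carriage, and let go. Do not force the pin or lean on the jig, and leave the thick short pin and the other things where they are.

Things in the scene. Friction and masses are not known exactly. Their poses are not given: they have to be found in the camera images.
- jig: Glazing jig fixed to the table: wooden bed 200 x 240 x 10 mm (x, y) with two steel rails along its long edges (y), tops 52 mm above the table, and the sliding aluminium carriage with a white tile between them. Origin: centre of its underside, z up, y along the rails. A register strip is clamped to the bed under the carriage (see strip_mid), one end under a wooden block.
- strip_mid (a point): Middle of the range where the hidden strip's hole may be, on the strip's flat top, 38 mm above the table (2 mm under the carriage). The strip is set anew for each job and not measured: its hole (14 mm, 1.5 mm chamfer, open down to 10 mm above the table) lies within 22 mm of this point along the jig's y, on the carriage hole's line. Elsewhere on that line is flat metal. It does not move.
- carriage (a joint): How far the carriage has slid along the jig's +y (m), 0 to 0.060. It starts between 0 and 0.005; the two holes line up somewhere between 0.012 and 0.056, so it must slide towards the jig's +y. Sliding friction about 2.5 N; it stays where it is left.
- carriage_hole (a point): Centre of the upper mouth of the through hole in the carriage, 52 mm above the table; axes parallel to the jig's. Hole 14 mm across, 1.5 mm chamfer. The carriage is a plate 164 x 154 x 12 mm (x, y, z; underside at 40 mm); the hole is 27 mm from its -x edge. A tile 8 mm thick (top at 60 mm) is fixed on it, its nearest edge 41 mm to the +x side of the hole's centre.
- pin: The slim register pin, loose, 0.1 kg, upright in the pin stand. Origin: centre of its tip's flat end, z up along the pin. From the tip: steel shank 12 mm thick, 38 mm long, the last 4 mm tapered to 9 mm; flange 28 mm across, 4 mm thick (38 to 42 mm); black round grip 20 mm thick, 50 mm tall (42 to 92 mm). Fully home, its tip is 14 mm above the table, its flange on the carriage.
- stand: Fixed wooden pin stand, 60 (x) x 150 (y) x 45 mm high, origin at the centre of its underside. The slim pin hangs by its flange in a 14 mm hole at y = -40 mm of its frame (tip 7 mm above the table), the thick pin in the hole at y = +40 mm; lift straight up by 45 mm to clear.
- stub: The thick short pin in the other hole of the stand, not for this job: shank 18 mm, 30 mm long, flange 40 mm, grip 32 mm thick and 26 mm tall. Origin at its tip. Leave it.
- bowl: Terracotta bowl, 120 mm across, 50 mm high, origin under its centre. Bystander.
- jar: White jar, 68 mm across, 85 mm high. Bystander.
- jar2: Clear jar, 68 mm across, 85 mm high. Bystander.
- tiles: Stack of four tiles, 100 x 100 x 32 mm. Bystander.
- cup: White plastic cup, 72 mm across, 80 mm high. Bystander.
- brush: Brush lying on the table near the robot. Bystander.
- scraper: Scraper lying on the table. Bystander.
Things that resemble listed ones, but are neither listed nor needed, are in the scene too. What is shaped like the pin but pink or turquoise is not meant.

How it is judged:
By the outcome, as a careful person would: the job done as asked, in the order asked, and still so for the second after the job is handed in, with the robot touching nothing.
It also fails if it takes over 72 s, if anything falls off the work surface, if the arm or the gripper's body presses on something with over 40 N, if the wrist force passes 120 N, or if a joint passes its speed limit or range.

## Working session

There is one attempt and no reset: what is moved stays moved. The work goes in short steps, Python scripts to look and compute and a shell command to move; the robot and the scene stay as the last step left them, time stands still between calls to the robot, and variables do not carry over. Pictures are saved under pics/ and viewed, at most 10 in all, crops included, and the job is handed in when it is done.

```bash
ls; mkdir -p pics; cat > h.py <<'E'
import numpy as np, cv2
from plant import env, cams
def cap(n):
    c=cams.capture(n); np.savez(f'pics/{n}.npz',**{k:np.array(v) for k,v in c.items()}); return c
def ld(n): return dict(np.load(f'pics/{n}.npz'))
def par(c):
    f=192/np.tan(np.radians(float(c['vertical_fov'])/2)); K=np.array([[f,0,float(c['cx'])],[0,f,float(c['cy'])],[0,0,1]])
    return K,cv2.Rodrigues(np.array(c['rvec'],float))[0],np.array(c['tvec'],float).ravel()
def w(c,u,v,z=None):
    K,R,t=par(c); r=np.linalg.solve(K,[u,v,1.])
    o=-R.T@t; d=R.T@r
    s=float(c['depth'][int(round(v)),int(round(u))]) if z is None else (z-o[2])/d[2]
    return o+d*s
def proj(c,p):
    K,R,t=par(c); q=K@(R@np.array(p,float)+t); return q[:2]/q[2]
E
python3 - <<'E'
from h import *
for n in('top','side'):
    c=cap(n); cv2.imwrite(f'pics/{n}1.png',cv2.resize(c['pixels'],(800,600),interpolation=cv2.INTER_CUBIC))
    K,R,t=par(c); print(n,K[0,0],-R.T@t,R[2])
s=env.read_state(); print(s)
E
```

```text
pics
top 466.19800804352656 [ 0.45935494 -0.01114054  1.5557282 ] [ 0.07970999  0.00411016 -0.99680962]
side 352.660982619102 [ 0.47638581 -0.8333812   0.77198605] [ 0.09198928  0.75294783 -0.65161917]
{'time_s': 0.1, 'q': array([ 6.67481714e+01,  1.83489835e+01,  8.97009178e+01, -1.88745507e-03,
        7.20444609e+01, -1.14565383e+00]), 'qvel': array([-0.00612956, -0.01271129, -0.28740569, -0.02142598,  0.07265578,
        0.10421967]), 'joint_torque': array([-3.44367654e-04, -4.16404116e+01, -2.34704679e+01, -5.15029376e-05,
        4.72032028e-03,  2.84356815e-06]), 'tool_pos': array([0.21621944, 0.53232547, 0.23054608]), 'tool_rot': array([[-9.26491911e-01,  3.76314169e-01, -6.21371171e-04],
       [ 3.76314682e-01,  9.26490655e-01, -1.52553531e-03],
       [ 1.61403027e-06, -1.64722722e-03, -9.99998643e-01]]), 'wrist_force': array([-1.05375032, -0.19474263,  0.20464915]), 'moment': array([-0.03747811, -0.01245445, -0.03349203]), 'grip_force': 0.0, 'gripper_width': 0.08561455600525739}
```

View pics/top1.png

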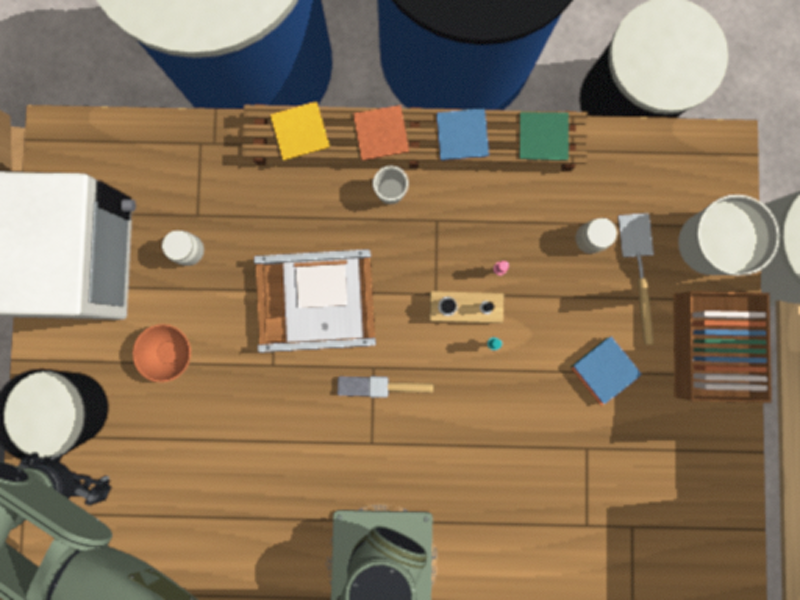

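View pics/side1.png

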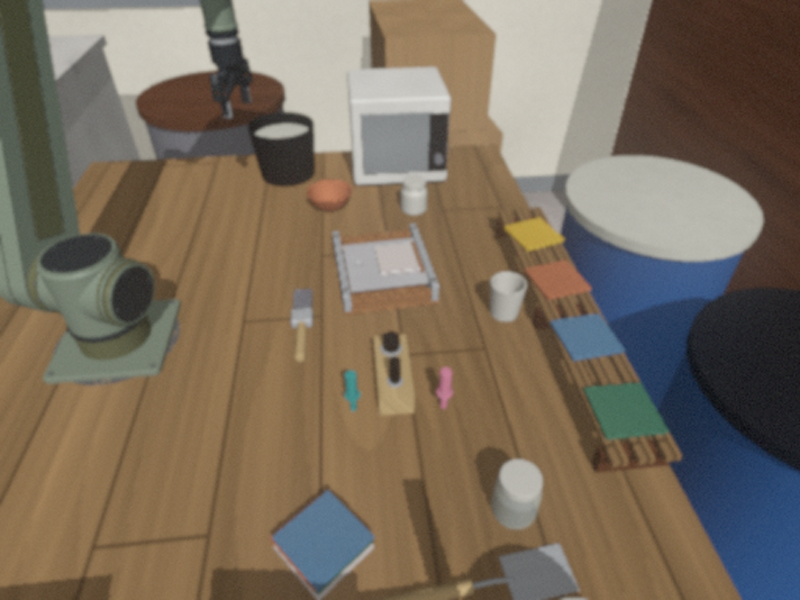

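The top picture shows the jig around (315,300), its hole at about (325,326), with jig x up (world +x) and y left (world +y). The stand is at about (467,306), with the thick pin at (448,305) and the slim black-grip pin at (488,307). The pink (501,268) and turquoise (495,343) pins are lookalikes. The side picture agrees with this. Next I'll enlarge crops of the stand and jig.

```bash
python3 - <<'E'
from h import *
c=ld('top'); p=c['pixels']
a=cv2.resize(p[180:215,265:335],None,fx=11,fy=11,interpolation=cv2.INTER_CUBIC)[:, :770]
b=cv2.resize(p[155:230,155:245],None,fx=8,fy=8,interpolation=cv2.INTER_CUBIC)
cv2.imwrite('pics/stand.png',a[:, :]); cv2.imwrite('pics/jig.png',b)
E
```

```text
(no output)
```

View pics/stand.png

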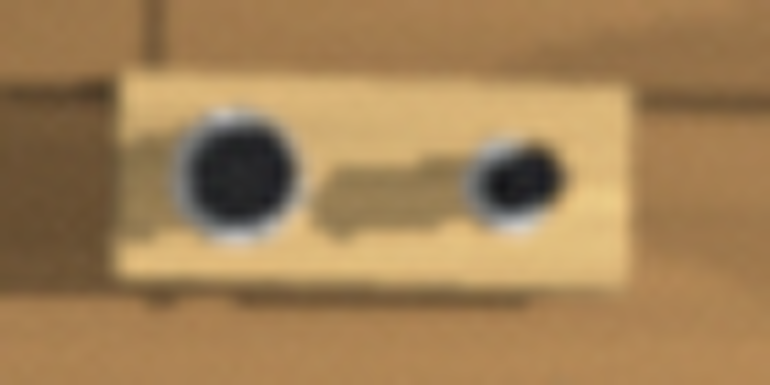

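View pics/jig.png

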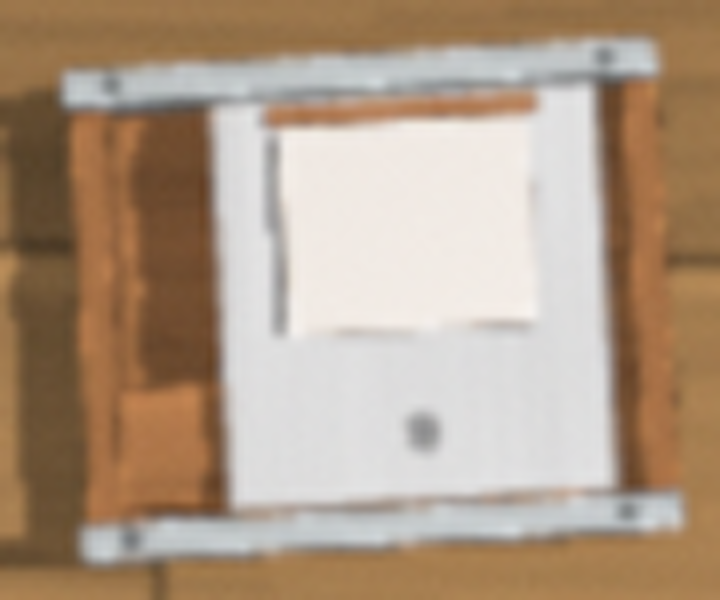

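The stand crop shows the slim pin's grip at about (515,180), with its flange around (508,190), and the wide thick pin at (238,175). The right-hand one, black and slim, is the one meant. The jig crop shows the hole at (423,432), rail corners at (62,72), (655,40), (685,527) and (82,562), and free travel to the left (+y).

```bash
python3 - <<'E'
from h import *
c=ld('top')
def q(X,Y,s,ox,oy,z): return w(c,(X+.5)/s-.5+ox,(Y+.5)/s-.5+oy,z)
S=np.array([q(x,y,11,265,180,.045) for x,y in[(122,70),(632,85),(630,290),(118,280)]])
print(S, S.mean(0), np.linalg.norm(S[0]-S[1]),np.linalg.norm(S[0]-S[3]))
J=np.array([q(x,y,8,155,155,.052) for x,y in[(62,72),(655,40),(685,527),(82,562)]])
print(J,J.mean(0),np.linalg.norm(J[0]-J[1]),np.linalg.norm(J[0]-J[3]))
for A in(S,J):
    d=A[0]-A[1]+A[3]-A[2]; print('yaw',np.degrees(np.arctan2(-d[0],d[1])))
d=S[0]-S[1]+S[3]-S[2]; d/=np.linalg.norm(d)
print('pin',S.mean(0)-.04*d, 'grip top', q(522,175,11,265,180,.130),'flange',q(515,185,11,265,180,.049))
print('depths', [w(c,(X+.5)/11-.5+265,(Y+.5)/11-.5+180) for X,Y in[(515,180),(238,175),(370,110)]])
print('hole',q(423,432,8,155,155,.052), w(c,(390+.5)/8-.5+155,(432+.5)/8-.5+155))
s=ld('side')
for k,(u,v) in dict(slimgrip=(395,362),thick=(391,335),hole=(365,263)).items(): print(k,w(s,u*.64,v*.64))
E
```

```text
[[ 0.56155296 -0.08968385  0.045     ]
 [ 0.56035168 -0.24017613  0.045     ]
 [ 0.49993282 -0.24014859  0.045     ]
 [ 0.49961984 -0.08957264  0.045     ]] [ 0.53036433 -0.1648953   0.045     ] 0.15049707798516015 0.06193322411565842
[[0.6258614  0.2796761  0.052     ]
 [0.64406782 0.03939763 0.052     ]
 [0.44745553 0.02264037 0.052     ]
 [0.42821222 0.26439938 0.052     ]] [0.53639924 0.15152837 0.052     ] 0.2409672506465825 0.19823868018532165
yaw -0.16904971878795547
yaw 4.442413909688949
pin [ 0.53024631 -0.20489513  0.045     ] grip top [ 0.52893818 -0.19695348  0.13      ] flange [ 0.52990756 -0.20548679  0.049     ]
depths [array([ 0.52867459, -0.19817824,  0.10554005]), array([ 0.52995903, -0.12230083,  0.07284213]), array([ 0.55122598, -0.16288414,  0.04626378])]
hole [0.48325938 0.12898042 0.052     ] [0.4830002  0.14244658 0.05022269]
slimgrip [ 0.53129423 -0.21145654  0.09985011]
thick [ 0.53271253 -0.11982331  0.07299647]
hole [0.49864111 0.12762539 0.05382209]
```

The stand measures 150 × 62 mm and the jig 241 × 198 mm, so both fit their stated sizes. The slim pin is at (0.530, -0.205), the hole at about (0.483, 0.129), and the jig yaw is 4.4°. I'll turn the tool to the jig's yaw (closing along the rails) and travel to above the pin.

```bash
python3 -m inch '[{"travel":[0,0,0],"dr":[0,0,-0.154],"jaw":0.5},{"travel":[0,0,0],"dr":[0,0,-0.154],"jaw":0.5},{"travel":[0,0,0],"dr":[0,0,-0.154],"jaw":0.5},{"travel":[-16,-48,0],"dr":[0,0,0],"jaw":0.5},{"travel":[-16,-48,0],"dr":[0,0,0],"jaw":0.5},{"travel":[-16,-48,0],"dr":[0,0,0],"jaw":0.5},{"travel":[-16,-48,0],"dr":[0,0,0],"jaw":0.5},{"travel":[-16,-48,0],"dr":[0,0,0],"jaw":0.5},{"travel":[-16,-48,0],"dr":[0,0,0],"jaw":0.5},{"travel":[-16,-48,0],"dr":[0,0,0],"jaw":0.5},{"travel":[-16,-48,0],"dr":[0,0,0],"jaw":0.5},{"travel":[-16,-48,0],"dr":[0,0,0],"jaw":0.5}]' 40
python3 -m inch '[{"travel":[-16,-47,0],"dr":[0,0,0],"jaw":0.5},{"travel":[-16,-47,0],"dr":[0,0,0],"jaw":0.5},{"travel":[-16,-47,0],"dr":[0,0,0],"jaw":0.5},{"travel":[-16,-47,0],"dr":[0,0,0],"jaw":0.5},{"travel":[-16,-47,0],"dr":[0,0,0],"jaw":0.5},{"travel":[-16,-47,0],"dr":[0,0,0],"jaw":0.5},{"travel":[-16,-45,0],"dr":[0,0,0],"jaw":0.5},{"travel":[0,0,0],"dr":[0,0,0],"jaw":0.5},{"travel":[0,0,0],"dr":[0,0,0],"jaw":0.5}]'
cat >> h.py <<'E'
def to(p,s=None):
    "mm along tool axes to bring TCP to world p"
    s=s or env.read_state(); return np.round(s['tool_rot'].T@(np.array(p)-s['tool_pos'])*1e3,1)
E
python3 - <<'E'
from h import *
s=env.read_state(); print(s['tool_pos'],s['tool_rot'],to([.530,-.205,.06]),s['wrist_force'],s['gripper_width'])
c=cap('wrist'); cv2.imwrite('pics/w1.png',c['pixels'])
print(proj(c,[.530,-.205,.099]),proj(c,[.530,-.205,.049]))
E
```

```text
time_s: 1.6
tool_pos: [0.393, 0.1114, 0.2312]
tool_rot: [[-0.997, -0.076, -0.0], [-0.076, 0.997, 0.0], [0.0, 0.0, -1.0]]
wrist_force: [0.5, 0.5, -0.9]
gripper_width: 0.0427
grip_force: 0.0
time_s: 2.72
tool_pos: [0.5288, -0.204, 0.2307]
tool_rot: [[-0.997, -0.076, -0.002], [-0.076, 0.997, 0.001], [0.002, 0.001, -1.0]]
wrist_force: [-0.4, -0.3, 0.5]
gripper_width: 0.0428
grip_force: 0.0
[ 0.52876073 -0.20402068  0.23067957] [[-0.99712015 -0.07582079 -0.00161739]
 [-0.07582286  0.9971205   0.00126357]
 [ 0.00151693  0.00138256 -0.99999789]] [ -1.4  -1.3 170.7] [-0.43414112 -0.34080763  0.50702954] 0.042760071467023396
[251.92285209 185.92038202] [252.14723964 174.01020609]
```

View pics/w1.png

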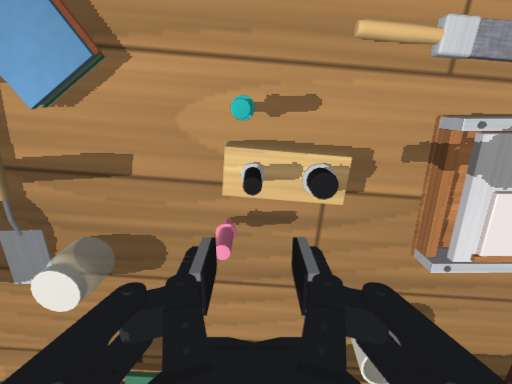

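The wrist view shows the slim pin's grip top at (253,186), against a projection of (252,186), so the pose is confirmed. The stub is at (321,182), clear of the jaws. I'll descend.

```bash
python3 -m inch '[{"travel":[-1.4,-1.3,40],"dr":[0,0,0],"jaw":0.5},{"travel":[0,0,40],"dr":[0,0,0],"jaw":0.5},{"travel":[0,0,30],"dr":[0,0,0],"jaw":0.5},{"travel":[0,0,20],"dr":[0,0,0],"jaw":0.5},{"travel":[0,0,20],"dr":[0,0,0],"jaw":0.5},{"travel":[0,0,20],"dr":[0,0,0],"jaw":0.5},{"travel":[0,0,0],"dr":[0,0,0],"jaw":0.5},{"travel":[0,0,0],"dr":[0,0,0],"jaw":0.5}]' 40
python3 - <<'E'
from h import *
s=env.read_state(); print(to([.530,-.205,.06]))
E
```

```text
time_s: 3.78
tool_pos: [0.5313, -0.2052, 0.0623]
tool_rot: [[-0.997, -0.077, 0.001], [-0.077, 0.997, -0.0], [-0.001, -0.0, -1.0]]
wrist_force: [0.4, -0.3, -0.2]
gripper_width: 0.0426
grip_force: 0.0
[1.3 0.3 2.3]
```

```bash
python3 -m inch '[{"travel":[1,0,2],"dr":[0,0,0],"jaw":0.5},{"travel":[0,0,0],"dr":[0,0,0],"jaw":0.3},{"travel":[0,0,0],"dr":[0,0,0],"jaw":0.15},{"travel":[0,0,0],"dr":[0,0,0],"jaw":0},{"travel":[0,0,0],"dr":[0,0,0],"jaw":0},{"travel":[0,0,0],"dr":[0,0,0],"jaw":0},{"travel":[0,0,0],"dr":[0,0,0],"jaw":0}]' 50
```

```text
time_s: 4.65
tool_pos: [0.5301, -0.2059, 0.0598]
tool_rot: [[-0.997, -0.076, 0.001], [-0.076, 0.997, -0.0], [-0.001, -0.0, -1.0]]
wrist_force: [-0.8, 0.4, 5.2]
gripper_width: 0.0192
grip_force: 48.7
```

```bash
python3 -m inch '[{"travel":[0,0,-10],"dr":[0,0,0],"jaw":0},{"travel":[0,0,-20],"dr":[0,0,0],"jaw":0},{"travel":[0,0,-30],"dr":[0,0,0],"jaw":0},{"travel":[0,0,-40],"dr":[0,0,0],"jaw":0},{"travel":[0,0,0],"dr":[0,0,0],"jaw":0},{"travel":[0,0,0],"dr":[0,0,0],"jaw":0}]'
python3 - <<'E'
from h import *
s=env.read_state(); print(to([.483,.129,.16]))
c=cap('side'); p=proj(c,s['tool_pos']); print(p); u,v=p.astype(int)
cv2.imwrite('pics/s2.png',cv2.resize(c['pixels'][v-35:v+55,u-50:u+50],None,fx=6,fy=6,interpolation=cv2.INTER_CUBIC))
E
```

```text
time_s: 5.4
tool_pos: [0.5293, -0.2056, 0.1588]
tool_rot: [[-0.997, -0.076, -0.001], [-0.076, 0.997, 0.001], [0.001, 0.001, -1.0]]
wrist_force: [-0.1, 0.1, -0.7]
gripper_width: 0.0185
grip_force: 48.8
[ 20.7 337.2  -1. ]
[251.59504065 213.80420763]
```

View pics/s2.png

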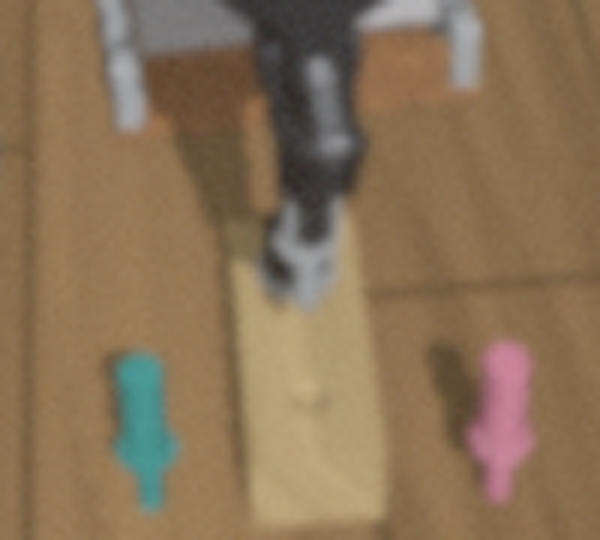

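The gripper holds something 18.5 mm wide with 49 N. The crop shows the fingertips at (305,300) and the upright pink and turquoise decoys, but the shank is indistinct against the stand. I'll check by projecting the expected points and using depth.

```bash
python3 - <<'E'
from h import *
c=ld('side'); s=env.read_state(); t=s['tool_pos']; 
o=proj(c,t).astype(int)-[50,35]
for dz in (0,-.011,-.015,-.03,-.053):
    p=t+[0,0,dz]; u=proj(c,p); q=np.round(u).astype(int)
    print(dz,(u-o)*6, [np.round(w(c,q[0]+k,q[1]),3) for k in (-2,0,2)], c['pixels'][q[1],q[0]])
print('standhole',(proj(c,[.53,-.205,.045])-o)*6)
E
```

```text
0 [302.85573629 215.65501581] [array([ 0.522, -0.219,  0.172]), array([ 0.526, -0.226,  0.178]), array([ 0.531, -0.226,  0.177])] [78 81 81]
-0.011 [303.13949596 234.53361983] [array([ 0.524, -0.219,  0.161]), array([ 0.528, -0.226,  0.168]), array([ 0.533, -0.226,  0.167])] [69 69 75]
-0.015 [303.24154471 241.32294902] [array([ 0.524, -0.221,  0.16 ]), array([ 0.53 , -0.212,  0.151]), array([ 0.535, -0.213,  0.151])] [ 99  98 100]
-0.03 [303.61894633 266.43157591] [array([ 0.525, -0.206,  0.131]), array([ 0.53 , -0.208,  0.132]), array([ 0.476, -0.833,  0.772])] [161 160 159]
-0.053 [304.18191918 303.88630409] [array([ 0.529, -0.15 ,  0.045]), array([ 0.53 , -0.207,  0.106]), array([ 0.54 , -0.151,  0.045])] [139 153 163]
standhole [307.56149138 395.29623151]
```

Depth puts the tip at (0.530, -0.207, 0.106), exactly as expected, so the pin is held straight. I'll carry it to above the hole.

```bash
python3 -m inch '[{"travel":[3,20,0],"dr":[0,0,0],"jaw":0},{"travel":[3,45,0],"dr":[0,0,0],"jaw":0},{"travel":[3,50,0],"dr":[0,0,0],"jaw":0},{"travel":[3,50,0],"dr":[0,0,0],"jaw":0},{"travel":[3,50,0],"dr":[0,0,0],"jaw":0},{"travel":[3,50,0],"dr":[0,0,0],"jaw":0},{"travel":[3,45,0],"dr":[0,0,0],"jaw":0},{"travel":[0,27,0],"dr":[0,0,0],"jaw":0},{"travel":[0,0,20],"dr":[0,0,0],"jaw":0},{"travel":[0,0,10],"dr":[0,0,0],"jaw":0},{"travel":[0,0,0],"dr":[0,0,0],"jaw":0},{"travel":[0,0,0],"dr":[0,0,0],"jaw":0}]'
python3 - <<'E'
from h import *
s=env.read_state(); print(to([.483,.129,.120]),s['wrist_force'])
c=cap('wrist'); cap('side'); cap('top')
tip=s['tool_pos']+s['tool_rot']@[0,0,.053]
for p in ([.483,.129,.052],tip): print([proj(ld(n),p).round(1) for n in('wrist','side','top')])
u,v=proj(c,[.483,.129,.052]).astype(int); print(u,v)
a=cv2.resize(c['pixels'][v-40:v+40,u-50:u+50],None,fx=5,fy=5,interpolation=cv2.INTER_CUBIC)
d=ld('side'); x,y=proj(d,tip).astype(int); print(x,y)
b=cv2.resize(d['pixels'][y-25:y+25,x-15:x+15],None,fx=8,fy=8,interpolation=cv2.INTER_CUBIC)
cv2.imwrite('pics/w3.png',np.hstack([a,b]))
E
```

```text
time_s: 6.95
tool_pos: [0.4835, 0.1285, 0.1296]
tool_rot: [[-0.997, -0.076, 0.0], [-0.076, 0.997, 0.0], [-0.001, 0.0, -1.0]]
wrist_force: [0.3, 0.1, -0.5]
gripper_width: 0.0187
grip_force: 49.0
[0.5 0.6 9.6] [ 0.28979094  0.13769238 -0.49480257]
[array([253.6, 202.3]), array([229. , 168.8]), array([207.4, 208.6])]
[array([252.9, 214.1]), array([228.8, 163. ]), array([206.9, 208.3])]
253 202
228 162
```

View pics/w3.png

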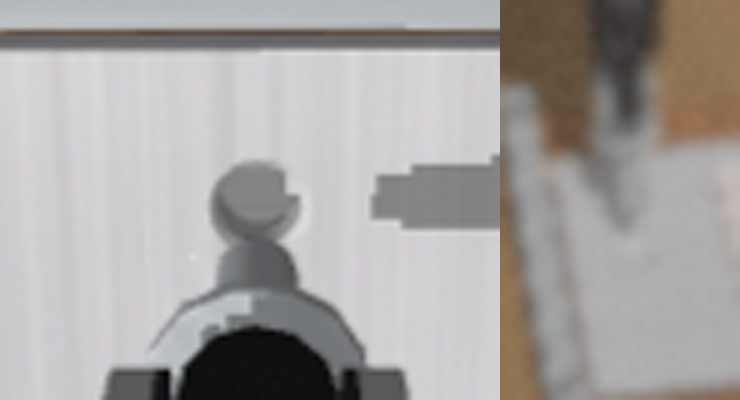

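The wrist crop shows the hole centre at about (256,206) and the shank at about (257,260). Hole and pin both sit about 1 mm off in the same direction, so this is calibration bias and they are aligned to within about 0.5 mm. I'll lower gently into the carriage hole.

```bash
python3 -m inch '[{"travel":[0,0.3,8],"dr":[0,0,0],"jaw":0},{"travel":[0,0,7],"dr":[0,0,0],"jaw":0},{"travel":[0,0,5],"dr":[0,0,0],"jaw":0},{"travel":[0,0,3],"dr":[0,0,0],"jaw":0},{"travel":[0,0,3],"dr":[0,0,0],"jaw":0},{"travel":[0,0,0],"dr":[0,0,0],"jaw":0}]'
```

```text
time_s: 7.85
tool_pos: [0.4832, 0.1289, 0.1031]
tool_rot: [[-0.997, -0.076, -0.0], [-0.076, 0.997, 0.0], [0.0, 0.0, -1.0]]
wrist_force: [0.4, 0.3, -0.5]
gripper_width: 0.0187
grip_force: 49.0
```

```bash
python3 -m inch '[{"travel":[0,0,2],"dr":[0,0,0],"jaw":0},{"travel":[0,0,2],"dr":[0,0,0],"jaw":0},{"travel":[0,0,0],"dr":[0,0,0],"jaw":0}]'; python3 -m inch '[{"travel":[0,0,2],"dr":[0,0,0],"jaw":0},{"travel":[0,0,2],"dr":[0,0,0],"jaw":0},{"travel":[0,0,0],"dr":[0,0,0],"jaw":0}]'
```

```text
time_s: 8.22
tool_pos: [0.4832, 0.1289, 0.0992]
tool_rot: [[-0.997, -0.076, -0.0], [-0.076, 0.997, 0.0], [0.0, 0.0, -1.0]]
wrist_force: [-0.4, 0.1, -0.6]
gripper_width: 0.0188
grip_force: 49.0
time_s: 8.6
tool_pos: [0.4831, 0.1289, 0.0951]
tool_rot: [[-0.997, -0.076, -0.0], [-0.076, 0.997, -0.0], [0.0, 0.0, -1.0]]
wrist_force: [-0.0, 0.9, -0.6]
gripper_width: 0.0186
grip_force: 49.0
```

The pin is in the carriage hole with no load. I'll slide 7 mm first, since the strip hole can't be nearer than that, then feel downward.

```bash
python3 -m inch '[{"travel":[0,1,0],"dr":[0,0,0],"jaw":0},{"travel":[0,2,0],"dr":[0,0,0],"jaw":0},{"travel":[0,2,0],"dr":[0,0,0],"jaw":0},{"travel":[0,2,0],"dr":[0,0,0],"jaw":0},{"travel":[0,0,0],"dr":[0,0,0],"jaw":0}]'; python3 -m inch '[{"travel":[0,0,1.5],"dr":[0,0,0],"jaw":0},{"travel":[0,0,1.5],"dr":[0,0,0],"jaw":0},{"travel":[0,0,0],"dr":[0,0,0],"jaw":0}]'
```

```text
time_s: 9.22
tool_pos: [0.4827, 0.1361, 0.0953]
tool_rot: [[-0.997, -0.076, -0.0], [-0.076, 0.997, 0.0], [0.0, 0.0, -1.0]]
wrist_force: [-0.6, -2.1, -1.8]
gripper_width: 0.019
grip_force: 48.8
time_s: 9.6
tool_pos: [0.4827, 0.136, 0.0921]
tool_rot: [[-0.997, -0.076, -0.0], [-0.076, 0.997, 0.0], [0.0, 0.0, -1.0]]
wrist_force: [-0.4, -2.2, -1.2]
gripper_width: 0.0188
grip_force: 48.9
```

```bash
python3 -m inch '[{"travel":[0,0,0.5],"dr":[0,0,0],"jaw":0},{"travel":[0,0,0.5],"dr":[0,0,0],"jaw":0},{"travel":[0,0,0],"dr":[0,0,0],"jaw":0}]'; python3 -m inch '[{"travel":[0,0,0.5],"dr":[0,0,0],"jaw":0},{"travel":[0,0,0],"dr":[0,0,0],"jaw":0}]'
```

```text
time_s: 9.98
tool_pos: [0.4828, 0.136, 0.0913]
tool_rot: [[-0.997, -0.076, 0.0], [-0.076, 0.997, 0.0], [-0.0, 0.0, -1.0]]
wrist_force: [0.2, -1.4, -0.3]
gripper_width: 0.0185
grip_force: 48.9
time_s: 10.22
tool_pos: [0.4828, 0.136, 0.0908]
tool_rot: [[-0.997, -0.076, 0.0], [-0.076, 0.997, 0.0], [-0.0, 0.0, -1.0]]
wrist_force: [0.3, -0.6, 0.3]
gripper_width: 0.0185
grip_force: 48.9
```

```bash
python3 -m inch '[{"travel":[0,0,0.5],"dr":[0,0,0],"jaw":0},{"travel":[0,0,0],"dr":[0,0,0],"jaw":0}]'
```

```text
time_s: 10.48
tool_pos: [0.4829, 0.136, 0.0908]
tool_rot: [[-0.997, -0.076, 0.001], [-0.076, 0.997, 0.0], [-0.001, 0.0, -1.0]]
wrist_force: [-0.4, -1.4, 4.9]
gripper_width: 0.0188
grip_force: 49.2
```

```bash
python3 -m inch '[{"travel":[0,0,0.5],"dr":[0,0,0],"jaw":0},{"travel":[0,0,0],"dr":[0,0,0],"jaw":0}]'
```

```text
time_s: 10.72
tool_pos: [0.483, 0.136, 0.0907]
tool_rot: [[-0.997, -0.076, 0.001], [-0.076, 0.997, 0.0], [-0.001, 0.0, -1.0]]
wrist_force: [-1.4, -0.9, 8.3]
gripper_width: 0.0191
grip_force: 49.6
```

Contact with the strip is at TCP z 0.0908, with a stiffness of about 8 N/mm. I'll slide with a light 4–5 N touch.

```bash
python3 -m inch '[{"travel":[0,0,-0.4],"dr":[0,0,0],"jaw":0},{"travel":[0,1,0],"dr":[0,0,0],"jaw":0},{"travel":[0,1,0],"dr":[0,0,0],"jaw":0},{"travel":[0,1,0],"dr":[0,0,0],"jaw":0}]'
```

```text
time_s: 11.22
tool_pos: [0.4828, 0.1375, 0.0907]
tool_rot: [[-0.997, -0.078, 0.001], [-0.078, 0.997, -0.003], [-0.001, -0.003, -1.0]]
wrist_force: [-1.0, -6.5, 7.3]
gripper_width: 0.0188
grip_force: 49.7
```

```bash
python3 -m inch '[{"travel":[0,1,0],"dr":[0,0,0],"jaw":0},{"travel":[0,1,0],"dr":[0,0,0],"jaw":0},{"travel":[0,1,0],"dr":[0,0,0],"jaw":0}]'
```

```text
time_s: 11.6
tool_pos: [0.4826, 0.1405, 0.0907]
tool_rot: [[-0.997, -0.078, 0.001], [-0.078, 0.997, -0.003], [-0.001, -0.003, -1.0]]
wrist_force: [-1.0, -6.3, 7.0]
gripper_width: 0.0186
grip_force: 49.7
```

```bash
python3 -m inch '[{"travel":[0,1,-0.2],"dr":[0,0,0],"jaw":0},{"travel":[0,1,0],"dr":[0,0,0],"jaw":0},{"travel":[0,1,0],"dr":[0,0,0],"jaw":0},{"travel":[0,1,0],"dr":[0,0,0],"jaw":0}]'
```

```text
time_s: 12.1
tool_pos: [0.4822, 0.1446, 0.0907]
tool_rot: [[-0.997, -0.077, 0.001], [-0.077, 0.997, -0.003], [-0.0, -0.003, -1.0]]
wrist_force: [0.1, -4.8, 5.3]
gripper_width: 0.0187
grip_force: 49.7
```

```bash
python3 -m inch '[{"travel":[0,1,0],"dr":[0,0,0],"jaw":0},{"travel":[0,1,0],"dr":[0,0,0],"jaw":0},{"travel":[0,1,0],"dr":[0,0,0],"jaw":0}]'
```

```text
time_s: 12.48
tool_pos: [0.482, 0.1477, 0.0907]
tool_rot: [[-0.997, -0.077, 0.001], [-0.077, 0.997, -0.002], [-0.0, -0.002, -1.0]]
wrist_force: [-0.4, -5.7, 4.3]
gripper_width: 0.019
grip_force: 49.6
```

```bash
python3 -m inch '[{"travel":[0,1,0],"dr":[0,0,0],"jaw":0},{"travel":[0,1,0],"dr":[0,0,0],"jaw":0},{"travel":[0,1,0],"dr":[0,0,0],"jaw":0},{"travel":[0,1,0],"dr":[0,0,0],"jaw":0}]'
```

```text
time_s: 12.98
tool_pos: [0.4814, 0.1531, 0.0901]
tool_rot: [[-0.997, -0.076, -0.0], [-0.076, 0.997, 0.0], [0.0, 0.0, -1.0]]
wrist_force: [0.6, -2.4, 0.5]
gripper_width: 0.0189
grip_force: 49.0
```

```bash
python3 -m inch '[{"travel":[0,1,0],"dr":[0,0,0],"jaw":0},{"travel":[0,1,0],"dr":[0,0,0],"jaw":0},{"travel":[0,1,0],"dr":[0,0,0],"jaw":0}]'
```

```text
time_s: 13.35
tool_pos: [0.4811, 0.1558, 0.0902]
tool_rot: [[-0.997, -0.076, -0.0], [-0.076, 0.997, -0.0], [0.0, -0.0, -1.0]]
wrist_force: [0.1, -2.1, -2.0]
gripper_width: 0.0188
grip_force: 48.9
```

The drop is felt (z down 0.6 mm, vertical force gone) at y about 0.151 to 0.153, so the hole centre should be near 0.156, which is where the tool is now. I'll lower gently.

```bash
python3 -m inch '[{"travel":[0,0,0.7],"dr":[0,0,0],"jaw":0},{"travel":[0,0,0.7],"dr":[0,0,0],"jaw":0},{"travel":[0,0,0],"dr":[0,0,0],"jaw":0}]'
```

```text
time_s: 13.72
tool_pos: [0.4813, 0.1558, 0.0892]
tool_rot: [[-0.997, -0.076, 0.0], [-0.076, 0.997, 0.0], [-0.0, 0.0, -1.0]]
wrist_force: [-0.6, -3.0, 2.0]
gripper_width: 0.0187
grip_force: 49.0
```

```bash
python3 -m inch '[{"travel":[0,0,0.7],"dr":[0,0,0],"jaw":0},{"travel":[0,0,0.7],"dr":[0,0,0],"jaw":0},{"travel":[0,0,0],"dr":[0,0,0],"jaw":0}]'
```

```text
time_s: 14.1
tool_pos: [0.4814, 0.1555, 0.0878]
tool_rot: [[-0.997, -0.076, 0.0], [-0.076, 0.997, -0.001], [-0.0, -0.001, -1.0]]
wrist_force: [1.4, -5.0, 4.1]
gripper_width: 0.019
grip_force: 49.4
```

The load is towards -y, so the tip is touching the hole's +y side. I'll shift back slightly and continue.

```bash
python3 -m inch '[{"travel":[0,-0.7,0],"dr":[0,0,0],"jaw":0},{"travel":[0,-0.5,0],"dr":[0,0,0],"jaw":0},{"travel":[0,0,0],"dr":[0,0,0],"jaw":0}]'
```

```text
time_s: 14.48
tool_pos: [0.4814, 0.1549, 0.0874]
tool_rot: [[-0.997, -0.076, 0.0], [-0.076, 0.997, 0.001], [-0.0, 0.001, -1.0]]
wrist_force: [-0.2, -2.1, 1.1]
gripper_width: 0.0188
grip_force: 49.1
```

```bash
python3 -m inch '[{"travel":[0,0,1],"dr":[0,0,0],"jaw":0},{"travel":[0,0,1],"dr":[0,0,0],"jaw":0},{"travel":[0,0,0],"dr":[0,0,0],"jaw":0}]'
```

```text
time_s: 14.85
tool_pos: [0.4812, 0.1545, 0.0853]
tool_rot: [[-0.997, -0.076, -0.0], [-0.076, 0.997, -0.0], [0.0, -0.0, -1.0]]
wrist_force: [0.7, -3.3, -1.6]
gripper_width: 0.0189
grip_force: 49.1
```

```bash
python3 -m inch '[{"travel":[0,-0.5,0],"dr":[0,0,0],"jaw":0},{"travel":[0,0,2],"dr":[0,0,0],"jaw":0},{"travel":[0,0,2],"dr":[0,0,0],"jaw":0},{"travel":[0,0,0],"dr":[0,0,0],"jaw":0}]'
```

```text
time_s: 15.35
tool_pos: [0.4812, 0.1542, 0.0813]
tool_rot: [[-0.997, -0.076, -0.0], [-0.076, 0.997, 0.0], [0.0, 0.0, -1.0]]
wrist_force: [0.2, -2.0, -1.4]
gripper_width: 0.0188
grip_force: 48.9
```

```bash
python3 -m inch '[{"travel":[0,0,2],"dr":[0,0,0],"jaw":0},{"travel":[0,0,2],"dr":[0,0,0],"jaw":0},{"travel":[0,0,0],"dr":[0,0,0],"jaw":0}]'
```

```text
time_s: 15.72
tool_pos: [0.4813, 0.1542, 0.0774]
tool_rot: [[-0.997, -0.076, -0.0], [-0.076, 0.997, 0.0], [0.0, 0.0, -1.0]]
wrist_force: [-0.4, -1.3, -1.0]
gripper_width: 0.019
grip_force: 48.9
```

It goes in freely. Fully home is at TCP z about 0.0668.

```bash
python3 -m inch '[{"travel":[0,0,2],"dr":[0,0,0],"jaw":0},{"travel":[0,0,2],"dr":[0,0,0],"jaw":0},{"travel":[0,0,2],"dr":[0,0,0],"jaw":0},{"travel":[0,0,0],"dr":[0,0,0],"jaw":0}]'
```

```text
time_s: 16.23
tool_pos: [0.4812, 0.1541, 0.0713]
tool_rot: [[-0.997, -0.076, -0.0], [-0.076, 0.997, 0.0], [0.0, 0.0, -1.0]]
wrist_force: [0.0, -1.9, -1.8]
gripper_width: 0.0189
grip_force: 48.9
```

```bash
python3 -m inch '[{"travel":[0,0,1.5],"dr":[0,0,0],"jaw":0},{"travel":[0,0,1.5],"dr":[0,0,0],"jaw":0},{"travel":[0,0,0],"dr":[0,0,0],"jaw":0}]'
```

```text
time_s: 16.6
tool_pos: [0.4813, 0.1541, 0.0685]
tool_rot: [[-0.997, -0.076, -0.0], [-0.076, 0.997, 0.0], [0.0, 0.0, -1.0]]
wrist_force: [-0.0, -2.0, -1.2]
gripper_width: 0.0186
grip_force: 48.9
```

```bash
python3 -m inch '[{"travel":[0,0,1],"dr":[0,0,0],"jaw":0},{"travel":[0,0,0.5],"dr":[0,0,0],"jaw":0},{"travel":[0,0,0],"dr":[0,0,0],"jaw":0}]'
```

```text
time_s: 16.98
tool_pos: [0.4814, 0.1541, 0.0671]
tool_rot: [[-0.997, -0.076, -0.0], [-0.076, 0.997, 0.0], [0.0, 0.0, -1.0]]
wrist_force: [0.0, -0.6, -0.0]
gripper_width: 0.0194
grip_force: 48.9
```

```bash
python3 -m inch '[{"travel":[0,0,0.5],"dr":[0,0,0],"jaw":0},{"travel":[0,0,0.4],"dr":[0,0,0],"jaw":0},{"travel":[0,0,0],"dr":[0,0,0],"jaw":0}]'
```

```text
time_s: 17.35
tool_pos: [0.4814, 0.1541, 0.0668]
tool_rot: [[-0.997, -0.076, 0.0], [-0.076, 0.997, 0.0], [-0.0, 0.0, -1.0]]
wrist_force: [-2.4, -1.7, 4.5]
gripper_width: 0.019
grip_force: 49.5
```

The pin is seated: contact at exactly 0.0668 with 4.5 N. I'll release and withdraw.

```bash
python3 -m inch '[{"travel":[0,0,-0.4],"dr":[0,0,0],"jaw":0.2},{"travel":[0,0,0],"dr":[0,0,0],"jaw":0.3},{"travel":[0,0,0],"dr":[0,0,0],"jaw":0.45},{"travel":[0,0,0],"dr":[0,0,0],"jaw":0.5},{"travel":[0,0,0],"dr":[0,0,0],"jaw":0.5}]' && python3 -m inch '[{"travel":[0,0,-5],"dr":[0,0,0],"jaw":0.5},{"travel":[0,0,-15],"dr":[0,0,0],"jaw":0.5},{"travel":[0,0,-25],"dr":[0,0,0],"jaw":0.5},{"travel":[0,0,-35],"dr":[0,0,0],"jaw":0.5},{"travel":[0,0,-40],"dr":[0,0,0],"jaw":0.5},{"travel":[0,0,0],"dr":[0,0,0],"jaw":0.5},{"travel":[0,0,0],"dr":[0,0,0],"jaw":0.5}]'
python3 - <<'E'
from h import *
c=cap('wrist'); u,v=proj(c,[.4815,.154,.08]).astype(int); v=max(v,75)
cv2.imwrite('pics/w4.png',cv2.resize(c['pixels'][v-75:v+75,u-100:u+100],None,fx=4,fy=4,interpolation=cv2.INTER_CUBIC))
for z in(.106,.056):print((proj(c,[.4815,.154,z])-[u-100,v-75])*4)
p=proj(c,[.4815,.154,.106]).round().astype(int); print(w(c,*p))
d=c['depth']; P=np.array([w(c,x,y) for y in range(v-40,v+40) for x in range(u-40,u+40)])
m=(P[:,2]>.09)&(P[:,2]<.125)&(np.hypot(P[:,0]-.4815,P[:,1]-.154)<.03); print(m.sum(),P[m].mean(0),np.percentile(P[m,2],[10,50,90]))
E
```

```text
time_s: 17.98
tool_pos: [0.4814, 0.1542, 0.0665]
tool_rot: [[-0.997, -0.076, -0.0], [-0.076, 0.997, 0.0], [-0.0, 0.0, -1.0]]
wrist_force: [-0.0, -0.2, 0.0]
gripper_width: 0.0424
grip_force: 0.0
time_s: 18.85
tool_pos: [0.481, 0.154, 0.1868]
tool_rot: [[-0.997, -0.076, 0.0], [-0.076, 0.997, 0.0], [-0.0, 0.0, -1.0]]
wrist_force: [0.1, -0.2, -0.1]
gripper_width: 0.0425
grip_force: 0.0
[399.68037057 340.37785161]
[400.31441834 273.45009508]
[0.48159005 0.15407262 0.10549885]
488 [0.4799689  0.15443135 0.10350786] [0.09750565 0.10488629 0.10588064]
```

View pics/w4.png

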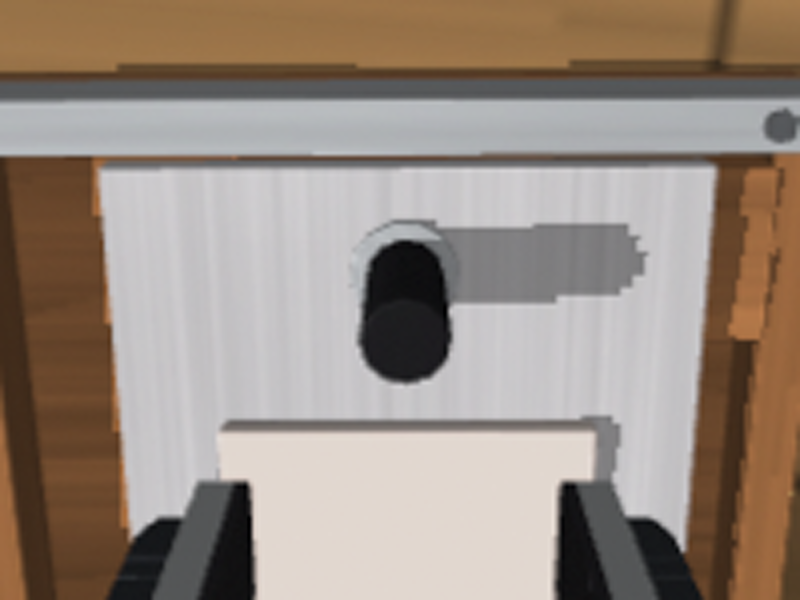

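The pin stands upright with its flange flat on the carriage. The grip top is at (405,340) with measured height 0.1055 m (0.106 m expected), and the gripper is clear. I'm handing in.

```bash
python3 -c "
from plant import env
print(env.sign_off())"
```

```text
the job is handed in; nothing more can be done
None
```

The slim pin is fully home through the carriage and the hidden strip, with its flange flat on the carriage and the gripper clear. The job was handed in at about 19 s of the 72 s allowed, and the hand-in returned no verdict.

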